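# Push an instrument case home into the corner stop

### The job

Push the grey instrument case along the bench with the fingertips until it sits fully home in the aluminium corner stop, flush against both the long back rail and the short side rail, and then let it alone. Only push it: never lift, tip or carry it, and leave the spray can, cardboard tube, parts tray and screwdriver where they are.

Things in the scene. Friction and masses are not known exactly. Their poses are not given: they have to be found in the camera images.
- case: Flat grey metal box, 100 (x) x 140 (y) x 40 mm high, 0.4 to 0.8 kg, loose on the bench; plain sides, dark top with meter, two flat dials and four brass sockets. Origin: centre of underside; z up; x to its back face (goes to the back rail; sockets are at the front), y to its left face (goes to the side rail). Starts up to 0.4 rad off square, 30 mm or more off each rail's seat.
- stop: L-shaped stop of aluminium bars 25 mm wide, 30 mm high, fixed to the bench. Origin: inner corner at bench level; z up. Back rail: inner face is the plane x = 0, 320 mm long towards -y. Side rail: inner face is the plane y = 0, 200 mm long towards -x. The case belongs at x < 0, y < 0; seated, its origin is at x -50, y -70 mm, axes parallel to the stop's.
- case_back_left (a point): Lower back left corner of the case (+50, +70, 0 mm from its origin); seated, it meets the stop's inner corner.
- case_back_right (a point): Lower back right corner of the case (+50, -70, 0 mm from its origin); seated, it touches the back rail.
- case_front_left (a point): Lower front left corner of the case (-50, +70, 0 mm from its origin); seated, it touches the side rail.
- can: Bystander: upright spray can, 52 mm diameter, 150 mm high; it stands outside the corner of the stop or to the right (-y) of the work, the tube at the other of these places. Origin: centre of its underside, z up.
- tube: Bystander: upright brown cardboard tube, 60 mm diameter, 190 mm high; outside the corner of the stop or to the right of the work. Origin: centre of its underside, z up.
- tray: Bystander: open blue plastic parts tray 100 x 140 x 45 mm high, outside the side rail. Origin: centre of its underside, z up.
- driver: Bystander: screwdriver about 200 mm long and 26 mm thick lying on the bench beyond the back rail. Origin: on the underside, mid-length; x towards the blade.
Things that resemble listed ones, but are neither listed nor needed, are in the scene too. There is more than one size of the case; the one meant has the size given above.

How it is judged:
By the outcome, as a careful person would: the job done as asked, in the order asked, and still so for the second after the job is handed in, with the robot touching nothing.
It also fails if it takes over 72 s, if anything falls off the work surface, if the arm or the gripper's body presses on something with over 40 N, if the wrist force passes 120 N, or if a joint passes its speed limit or range.

### The arm

A 6-joint arm with a two-finger parallel gripper is mounted at the origin on the work surface. World frame = base frame: x ahead of the robot, y to its left, z up, the work surface at z = 0. Lengths are in m, angles in rad, forces in N, time in s.
With the tool pointing down it reaches from about 0.3 to 0.875 m from the base axis. Payload 6.4 kg.
Tool frame: the origin (TCP) lies midway between the tips of the shut fingers; the grasp point (between the pads) lies 19 mm behind it; z points along the fingers, y is the line along which they close (so a half turn about z gives the same grasp; the last joint's range is limited). The gripper opens to 85 mm and grips with 20 to 120 N. Pads are 22 mm wide; open, the fingers measure 114 mm over their backs; the gripper's body (76 mm by 85 mm) begins 54 mm behind the grasp point. The pads swing forward as they close: fully open they stand 13 mm farther back than shut.
Start: joints at [-0.206, 0.181, 1.607, -0, 1.354, -0.206], TCP at [0.575, 0, 0.231] pointing down, gripper open.
Joint ranges: [-2.99, 2.99], [-0.89, 2.07], [0.3, 2.58], [-1.14, 4.28], [0, 2.63], [-3.12, 3.12]. Speed limits (rad/s): [2.57, 2.57, 3.01, 3.14, 3.14, 3.14].

### API

Orientations are given as a unit quaternion [w, x, y, z].
In Python, from bench import * gives the robot as it stands.
- The arm moves only by the tool play_rows, never from a script. Its argument "plan" is a list of rows, each a list of 3 entries, a list of its own where there are three numbers: the finger opening in mm, from 0 to 85.4, then the shift along the tool's x, y, z normalised to -1 to 1, where 1 is 40 cm, then the turn about the tool's z normalised to -1 to 1, where 1 is pi rad. A call has 1 to 10 rows; each row is the pose to reach, as a shift and turn from the pose commanded when the call began, along the tool's axes at that moment, turning the shorter way round; what a row does not reach only later rows make up. A row lasts 1/10 s, in which the tool goes at most 50 mm and 8.59 degrees, less where a joint would pass 70% of its speed; a pose out of reach is approached as far as the arm can. A call with a number of a shift or a turn outside -1 to 1 is refused whole. A call with a gripper value outside its range is refused whole. The fingers move at their own pace and stop on an object; the grip force is fixed at half the most. Time passes only in rows, so rows that repeat a pose let the fingers close. It gives the time, the measured TCP pose, the force, the opening and the grip force at its end, in the units of the state.
- get_obs(): the state, without advancing time (a new reading comes with each control period).
- camera(name): name is "scene" or "side" or "wrist"; returns a dict with "image" (400x640x3 uint8, red, green, blue), "range_z" (400x640 float32, m along the optical axis (not along the pixel's ray), 0 where there is no reading), "intrinsics" (3x3 intrinsics, pixels), "rvec" (rotation vector, rad) and "tvec" (3), from world to camera coordinates, as OpenCV has them; the wrist camera has in their place "T_tool_cam" (4x4, takes a point from camera to tool coordinates, whose origin is the TCP and whose axes are the flange's). Camera axes: x right, y down, z forward; pixel columns grow to the right and rows downward; lengths in m; the calibration is good to about 2 mm. A picture is of the moment at which its call begins: read the wrist's pose just before it.
- hand_in(): hands the job in; it is judged then, once.
Trained networks look in a picture, given as the dict that the camera call returned (one of the last four; its "shot" number tells which), for a name from the list of things; names that differ only in an ending like _2 or _b are one class to them, and where a whole thing is asked for, a point or a joint stands for the part that bears it (a point fixed in the world has none). Each returns a list of dicts, best first, with "conf" (0 to 1); they miss things now and then, are a little off and sometimes report something else, mostly with a low value. They report only what shows in the picture. A call takes as long as a camera call. They do not tell look-alikes from the thing itself.
- search_frame(picture, label): "rect" ([centre column, centre row, width, height] in pixels, round what is visible of it).
- masks_of(picture, label): "mask" (400x640 bool, what is visible of it) and "rect" ([centre column, centre row, width, height] in pixels, round what is visible of it).
The state is a dict: "time_s": time; "q": joint angles; "dq": joint speeds; "joint_efforts": joint torques, N m; "eef_pos": TCP position; "eef_rot": TCP orientation; "wrist_force": force on the tool from outside, world axes, zero at the start; "torque": the same for the moment, N m; "opening": opening from 0.0 (shut) to 1.0 (fully open); "grasp_force": force on a finger pad.
Only numpy, scipy, OpenCV 4.12 (cv2) and the standard library are available. Lean on these libraries where they do the work, as an engineer would, in place of code of your own. Each camera call takes 0.05 s, during which the arm holds its last target. There are 200 camera calls.

## Working session

There is one attempt and no reset: what is moved stays moved. The work goes in short steps, Python scripts to look and compute and a tool call to move; the robot and the scene stay as the last step left them, time stands still between calls to the robot, and variables do not carry over. Pictures are saved under pics/ and viewed, at most 10 in all, crops included, and the job is handed in when it is done.

Besides the shell and the picture viewer there is one more tool, called after ">>>" as a command line: name --argument value ..., lists and objects as JSON in quotes. play_rows: Moves the arm, as the interface text tells. Its arguments: {"type":"object","properties":{"plan":{"type":"array","items":{"type":"array"}}},"required":["plan"]}

```bash
mkdir -p pics; cat > h.py <<'E'
from bench import *
import numpy as np, cv2
def cloud(p):
    K=p["intrinsics"]; z=p["range_z"]; v,u=np.mgrid[0:400,0:640]
    c=np.stack([(u-K[0,2])/K[0,0]*z,(v-K[1,2])/K[1,1]*z,z],-1)
    R=cv2.Rodrigues(np.array(p["rvec"],float))[0]; t=np.array(p["tvec"],float).ravel()
    w=(c-t)@R; w[z==0]=np.nan
    return w
def save(n,im): cv2.imwrite("pics/"+n,cv2.cvtColor(im,cv2.COLOR_RGB2BGR))
E
python3 - <<'E'
from h import *
o=get_obs(); print(o["eef_pos"],o["eef_rot"],o["time_s"])
ims=[]
for n in("scene","side"):
    p=camera(n); w=cloud(p); save(n+"0.png",p["image"])
    np.savez("pics/"+n+"0.npz",w=w,im=p["image"])
    for l in("case","stop","can","tube","tray","driver"):
        for d in masks_of(p,l)[:3]:
            m=d["mask"]&~np.isnan(w[...,0]); q=w[m]
            print(n,l,round(d["conf"],2),np.round(d["rect"]),np.round(np.median(q,0),3) if len(q) else "", np.round(np.percentile(q,[2,98],axis=0),3).tolist() if len(q) else "")
E
```

```text
[5.74451310e-01 1.07891101e-04 2.30387361e-01] [-7.22295339e-04  7.07106822e-01  7.07106201e-01 -4.91209660e-04] 0.0
scene case 0.81 [277. 147.  37.  37.] [0.36  0.077 0.029] [[0.308, 0.028, 0.001], [0.403, 0.136, 0.032]]
scene case 0.62 [288. 206.  66.  55.] [ 0.532 -0.051  0.039] [[0.47, -0.117, 0.006], [0.582, 0.022, 0.043]]
scene case 0.58 [211. 208.  48.  47.] [ 0.38  -0.18   0.029] [[0.328, -0.232, 0.0], [0.418, -0.126, 0.033]]
scene stop 0.81 [324. 219. 106. 135.] [0.653 0.013 0.028] [[0.484, -0.21, 0.002], [0.687, 0.137, 0.031]]
scene can 0.88 [185. 249.  40.  43.] [ 0.474 -0.311  0.114] [[0.435, -0.333, 0.001], [0.483, -0.284, 0.151]]
scene tray 0.57 [371. 131.  51.  53.] [0.527 0.323 0.014] [[0.48, 0.242, -0.001], [0.583, 0.385, 0.045]]
scene driver 0.68 [331. 268.  63.  52.] [ 0.72  -0.14   0.021] [[0.701, -0.191, -0.002], [0.729, -0.005, 0.026]]
side case 0.82 [400. 269.  46.  55.] [0.351 0.099 0.029] [[0.304, 0.035, -0.0], [0.401, 0.148, 0.032]]
side case 0.78 [426. 176.  54.  45.] [ 0.369 -0.162  0.029] [[0.324, -0.225, 0.002], [0.413, -0.117, 0.032]]
side case 0.65 [347. 195.  73.  66.] [ 0.517 -0.022  0.039] [[0.462, -0.106, 0.001], [0.58, 0.037, 0.043]]
side stop 0.76 [295. 203.  96. 144.] [0.64  0.112 0.028] [[0.469, -0.191, 0.002], [0.681, 0.152, 0.031]]
side can 0.73 [410. 115.  24.  57.] [ 0.454 -0.285  0.093] [[0.432, -0.386, -0.001], [0.482, -0.278, 0.15]]
side can 0.72 [346. 195.  74.  68.] [ 0.516 -0.023  0.039] [[0.461, -0.106, 0.002], [0.578, 0.037, 0.043]]
side can 0.63 [289. 149.  27.  28.] [ 0.713 -0.127  0.021] [[0.702, -0.178, 0.008], [0.726, -0.08, 0.026]]
side tube 0.96 [200. 236.  56.  75.] [0.688 0.244 0.139] [[0.675, 0.208, 0.007], [0.731, 0.263, 0.189]]
side tray 0.83 [266. 335.  90.  98.] [0.532 0.319 0.005] [[0.476, 0.25, 0.001], [0.579, 0.389, 0.045]]
side driver 0.76 [281. 158.  44.  52.] [ 0.713 -0.126  0.021] [[0.702, -0.181, 0.009], [0.726, -0.005, 0.026]]
```

```bash
cat > fit.py <<'E'
from h import *
def casepose(w):
    """top face of case in world cloud -> rect"""
    s=(w[...,2]>.035)&(w[...,2]<.046)&(w[...,0]>.44)&(w[...,0]<.69)&(w[...,1]>-.2)&(w[...,1]<.17)
    s=s.astype(np.uint8); n,lab,st,_=cv2.connectedComponentsWithStats(s)
    k=1+np.argmax(st[1:,4]); q=w[lab==k][:,:2]
    return q,cv2.minAreaRect((q*1000).astype(np.float32))
E
python3 - <<'E'
from fit import *
cl=[]
for n in("scene","side"):
    d=np.load(f"pics/{n}0.npz"); w=d["w"]; q,r=casepose(w); print(n,len(q),r); cl.append(q)
    s=(abs(w[...,2]-.03)<.004)&(w[...,0]>.44)&(w[...,0]<.72)&(w[...,1]>-.25)&(w[...,1]<.2)
    p=w[s][:,:2]
    # exclude case vicinity
    c=np.array(r[0])/1000; p=p[np.linalg.norm(p-c,axis=1)>.09]
    print(len(p), cv2.minAreaRect((p*1000).astype(np.float32)))
    np.save(f"pics/stop_{n}.npy",p)
    im=d["im"]
    save(n+"_c.png",cv2.resize(im[90:350,150:460] if n=="scene" else im[80:340,170:480],None,fx=2.3,fy=2.3,interpolation=cv2.INTER_CUBIC))
print(cv2.minAreaRect((np.vstack(cl)*1000).astype(np.float32)))
P=np.vstack([np.load(f"pics/stop_{n}.npy") for n in("scene","side")])
im=np.full((500,560,3),255,np.uint8)
for a in P: cv2.circle(im,(int((.2-a[1])*1200),int((.74-a[0])*1600)),1,(255,0,0),-1)
for c_ in cl:
    for a in c_: cv2.circle(im,(int((.2-a[1])*1200),int((.74-a[0])*1600)),1,(0,0,255),-1)
b=[cv2.resize(cv2.imread(f"pics/{n}_c.png"),(0,0),fx=.55,fy=.55) for n in("scene","side")]
cv2.imwrite("pics/plot.png",im); cv2.imwrite("pics/both.png",np.hstack(b))
E
```

```text
scene 1747 ((521.1001586914062, -42.39585876464844), (140.5990753173828, 102.7134017944336), 76.1938705444336)
1709 ((636.885498046875, 3.7568359375), (201.26893615722656, 406.85235595703125), 25.74304962158203)
side 2074 ((521.2931518554688, -39.762664794921875), (144.04156494140625, 101.06600189208984), 76.2255630493164)
2156 ((635.2553100585938, 9.211090087890625), (201.586181640625, 407.1716003417969), 25.72980499267578)
((521.6146240234375, -40.30225372314453), (144.91085815429688, 102.7134017944336), 76.1938705444336)
```

View pics/scene_c.png

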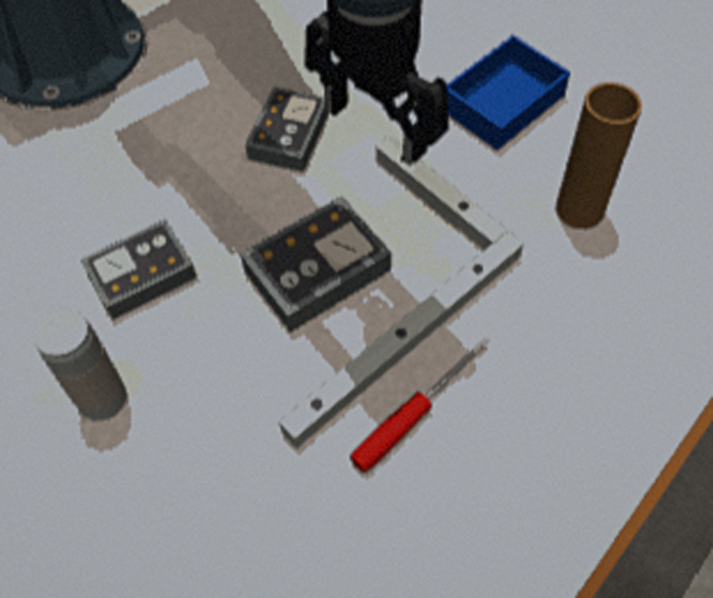

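View pics/plot.png

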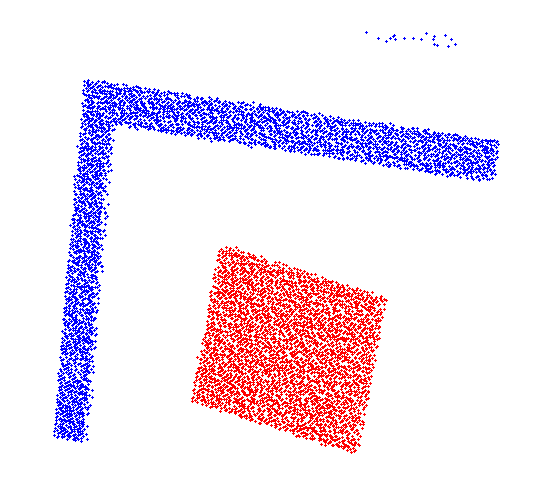

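```bash
cat >> fit.py <<'E'
from scipy.spatial.transform import Rotation as Ro
from scipy.optimize import minimize
def stopfit(p):
    """p: Nx2 rail-top points -> x,y,yaw; soft L-shape membership, 25mm bars"""
    def cost(v):
        c,s=np.cos(v[2]),np.sin(v[2]); d=p-v[:2]; x=d@[c,s]; y=d@[-s,c]
        def out(lx,hx,ly,hy): return np.hypot(np.maximum(0,np.maximum(lx-x,x-hx)),np.maximum(0,np.maximum(ly-y,y-hy)))
        return np.minimum(np.minimum(out(0,.025,-.32,.025),out(-.2,.025,0,.025)),.006).clip(0).__pow__(2).sum()*1e6
    best=min((minimize(cost,[.66+a,.11+b,y],method="Nelder-Mead",options=dict(initial_simplex=np.array([[.66+a,.11+b,y],[.67+a,.11+b,y],[.66+a,.12+b,y],[.66+a,.11+b,y+.03]]),xatol=1e-5)) for a in(-.005,.005) for b in(-.005,.005) for y in(-.09,-.13)),key=lambda r:r.fun)
    return best.x,best.fun/len(p)
def go(stop,xs,ys,z,dyaw=0):
    """print normalised shift & turn to a TCP goal in stop coords; dyaw: tool-x heading minus (stop y axis) heading"""
    o=get_obs(); r=o["eef_rot"]; R=Ro.from_quat([r[1],r[2],r[3],r[0]]).as_matrix()
    c,s=np.cos(stop[2]),np.sin(stop[2])
    t=np.array([stop[0]+c*xs-s*ys,stop[1]+s*xs+c*ys,z])
    h=np.arctan2(R[1,0],R[0,0]); turn=-(stop[2]+np.pi/2+dyaw-h); turn=(turn+np.pi)%(2*np.pi)-np.pi
    print("goal",t.round(3),"shift",(R.T@(t-o["eef_pos"])/.4).round(4),"turn",round(turn/np.pi,4))
E
python3 - <<'E'
from fit import *
Ps=[np.load(f"pics/stop_{n}.npy") for n in("scene","side")]
Ps=[p[p[:,0]<.70] for p in Ps]
for P in Ps+[np.vstack(Ps)]: S,f=stopfit(P); print(S.round(4),f)
np.save("stop.npy",S)
c,s=np.cos(S[2]),np.sin(S[2]); B=np.array([[c,-s],[s,c]])
for n in("scene","side"):
    q,r=casepose(np.load(f"pics/{n}0.npz")["w"])
    print(((cv2.boxPoints(r)/1000-S[:2])@B).round(3).tolist(),((np.array(r[0])/1000-S[:2])@B).round(3))
go(S,-.13,-.26,.12); 
E
```

```text
[ 0.6629  0.1044 -0.114 ] 0.0055328268900943734
[ 0.6622  0.1081 -0.1124] 0.005294107001508089
[ 0.6626  0.1064 -0.1136] 0.05774217135627975
[[-0.184, -0.227], [-0.082, -0.24], [-0.064, -0.101], [-0.166, -0.088]] [-0.124 -0.164]
[[-0.183, -0.226], [-0.083, -0.239], [-0.065, -0.096], [-0.165, -0.083]] [-0.124 -0.161]
goal [ 0.504 -0.137  0.12 ] shift [-0.3429 -0.1776  0.2782] turn 0.0362
```

Candidates (scene_c.png crop pixels): small meter box at (287,127), small meter box at (140,268), large meter box at (318,265). The networks' rects and depth tops give 30 mm heights for the first two and 40 mm with 100x140 for the third, so the third is the case. It lies inside the L stop, sockets towards the robot. The tube is outside the corner at (598,155) and the can is right at (85,365). Next is a close crop to check.

```bash
python3 - <<'E'
from fit import *
im=np.load("pics/scene0.npz")["im"]
save("close.png",cv2.resize(im[170:240,245:330],None,fx=5,fy=5,interpolation=cv2.INTER_CUBIC))
S=np.load("stop.npy"); go(S,-.124,-.28,.12); go(S,-.124,-.28,.008); go(S,-.124,-.165,.008)
E
```

```text
goal [ 0.508 -0.158  0.12 ] shift [-0.3943 -0.1684  0.2782] turn 0.0362
goal [ 0.508 -0.158  0.008] shift [-0.3943 -0.1684  0.5582] turn 0.0362
goal [ 0.521 -0.043  0.008] shift [-0.1086 -0.1358  0.5582] turn 0.0362
```

View pics/close.png

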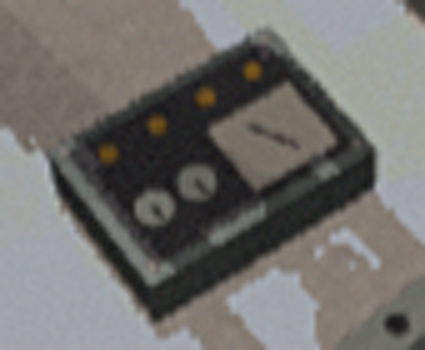

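The crop shows the four brass sockets along the front edge, from (108,153) to (252,70), two dials at (155,207) and (197,182), and a meter at (270,135). This is the right case.

>>> play_rows --plan '[[50,[-0.394,-0.168,0.1],0.036],[50,[-0.394,-0.168,0.1],0.036],[50,[-0.394,-0.168,0.1],0.036],[50,[-0.394,-0.168,0.278],0.036],[50,[-0.394,-0.168,0.278],0.036],[50,[-0.394,-0.168,0.45],0.036],[50,[-0.394,-0.168,0.5],0.036],[50,[-0.394,-0.168,0.54],0.036],[50,[-0.394,-0.168,0.55],0.036],[50,[-0.394,-0.168,0.55],0.036]]'

```text
time_s: 1.7
eef_pos: [0.5078, -0.1576, 0.0112]
eef_rot: [-0.0, 0.746, 0.666, -0.0]
wrist_force: [0.5, -0.7, 0.3]
opening: 0.584
grasp_force: 0.0
```

```bash
python3 - <<'E'
from fit import *
S=np.load("stop.npy"); o=get_obs(); print(o["eef_pos"],o["wrist_force"],o["opening"])
for y in (-.255,-.2,-.17,-.155): go(S,-.124,y,.009)
p=camera("side"); im=p["image"]
save("s1.png",cv2.resize(im[110:290,230:470],None,fx=3,fy=3))
E
```

```text
[ 0.5077855  -0.15755209  0.01115325] [ 0.45429462 -0.6577773   0.31569257] 0.5842286700643798
goal [ 0.51  -0.133  0.009] shift [ 0.0621 -0.0002  0.0054] turn 0.0002
goal [ 0.517 -0.078  0.009] shift [ 0.1996 -0.0002  0.0054] turn 0.0002
goal [ 0.52  -0.048  0.009] shift [ 2.746e-01 -1.000e-04  5.500e-03] turn 0.0002
goal [ 0.522 -0.034  0.009] shift [ 3.121e-01 -1.000e-04  5.500e-03] turn 0.0002
```

View pics/s1.png

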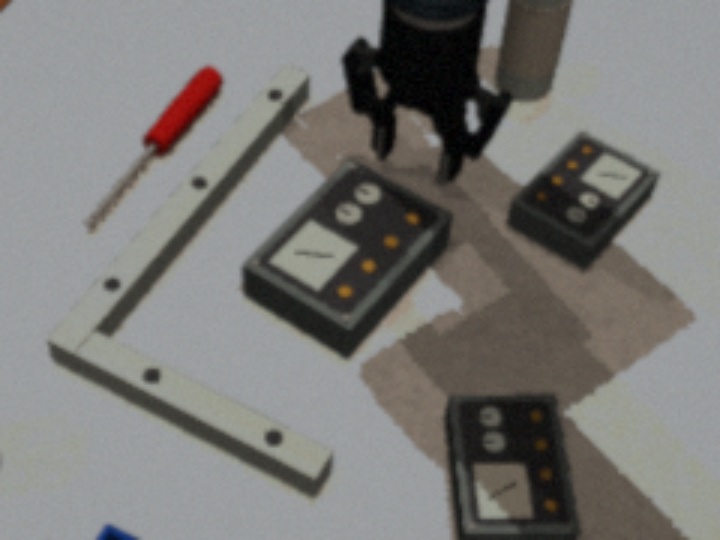

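The fingers, at (380,150) and (445,175), are clear beside the case's right face. I start pushing.

>>> play_rows --plan '[[50,[0.02,0,0.005],0],[50,[0.035,0,0.005],0],[50,[0.05,0,0.005],0],[50,[0.062,0,0.005],0],[50,[0.074,0,0.005],0],[50,[0.086,0,0.005],0],[50,[0.098,0,0.005],0],[50,[0.11,0,0.005],0],[50,[0.122,0,0.005],0],[50,[0.135,0,0.005],0]]'

```text
time_s: 2.75
eef_pos: [0.5144, -0.104, 0.0095]
eef_rot: [0.0, 0.746, 0.666, 0.0]
wrist_force: [1.2, -3.6, 1.2]
opening: 0.587
grasp_force: 2.0
```

```bash
cat >> fit.py <<'E'
def look():
    S=np.load("stop.npy"); c,s=np.cos(S[2]),np.sin(S[2]); B=np.array([[c,-s],[s,c]])
    o=get_obs(); print("tcp stop",((np.array(o["eef_pos"])[:2]-S[:2])@B).round(4),"F stop",(np.array(o["wrist_force"])[:2]@B).round(1),o["time_s"])
    for n in("scene","side"):
        p=camera(n); w=cloud(p); q,r=casepose(w)
        b=(cv2.boxPoints(r)/1000-S[:2])@B
        e=b[np.argmax(np.linalg.norm(np.roll(b,-1,0)-b,axis=1))]-np.roll(b,-1,0)[np.argmax(np.linalg.norm(np.roll(b,-1,0)-b,axis=1))]
        print(n,len(q),"centre",((np.array(r[0])/1000-S[:2])@B).round(4),"size",np.round(r[1],1),"relyaw",round(float(np.arctan(-e[0]/e[1])),3))
    return p
E
python3 - <<'E'
from fit import *
look(); go(np.load("stop.npy"),-.124,-.155,.009)
E
```

```text
tcp stop [-0.1234 -0.2259] F stop [ 1.6 -3.5] 2.75
scene 1236 centre [-0.1286 -0.1365] size [124.6 101.5] relyaw -0.03
side 2228 centre [-0.1303 -0.1517] size [164.3 101.3] relyaw -0.03
goal [ 0.522 -0.034  0.009] shift [ 0.1752 -0.      0.0009] turn 0.0003
```

>>> play_rows --plan '[[50,[0.012,0,0],0],[50,[0.025,0,0],0],[50,[0.037,0,0],0],[50,[0.05,0,0],0],[50,[0.062,0,0],0],[50,[0.075,0,0],0],[50,[0.087,0,0],0],[50,[0.1,0,0],0],[50,[0.112,0,0],0],[50,[0.125,0,0],0]]'

```text
time_s: 3.85
eef_pos: [0.5195, -0.0539, 0.0093]
eef_rot: [-0.0, 0.746, 0.666, -0.0]
wrist_force: [-0.2, -5.4, 1.4]
opening: 0.584
grasp_force: 2.5
```

>>> play_rows --plan '[[50,[0.01,0,0],0],[50,[0.02,0,0],0],[50,[0.03,0,0],0],[50,[0.038,0,0],0],[50,[0.044,0,0],0],[50,[0.048,0,0],0],[50,[0.048,0,0],0]]'

```text
time_s: 4.55
eef_pos: [0.5217, -0.0347, 0.0093]
eef_rot: [-0.0, 0.746, 0.666, 0.0]
wrist_force: [0.1, -3.0, 2.2]
opening: 0.586
grasp_force: 1.5
```

```bash
python3 - <<'E'
from fit import *
look()
E
```

```text
tcp stop [-0.124  -0.1562] F stop [ 0.4 -2.9] 4.55
scene 1026 centre [-0.1314 -0.0664] size [122.8 100.7] relyaw 0.011
side 2522 centre [-0.1328 -0.0834] size [161.5 100.9] relyaw -0.004
```

>>> play_rows --plan '[[50,[0.005,0,0],0],[50,[0.009,0,0],0],[50,[0.012,0,0],0],[50,[0.014,0,0],0],[50,[0.014,0,0],0]]'

```text
time_s: 5.15
eef_pos: [0.5222, -0.0302, 0.0092]
eef_rot: [0.0, 0.746, 0.666, -0.0]
wrist_force: [-1.9, -7.0, 2.2]
opening: 0.585
grasp_force: 3.9
```

>>> play_rows --plan '[[50,[-0.03,0,0],0],[50,[-0.06,0,0],0],[50,[-0.1,0,0],0],[50,[-0.1,0,-0.1],0],[50,[-0.1,0,-0.2],0],[50,[-0.1,0,-0.25],0],[50,[-0.1,0,-0.25],0]]'

```text
time_s: 5.85
eef_pos: [0.5201, -0.0706, 0.1127]
eef_rot: [0.003, 0.746, 0.666, 0.002]
wrist_force: [0.5, -0.6, -0.5]
opening: 0.586
grasp_force: 0.0
```

```bash
python3 - <<'E'
from fit import *
look()
S=np.load("stop.npy")
for z in (.11,.0): go(S,-.225,-.075,z,np.pi/2);go(S,-.225,-.075,z,-np.pi/2)
print(get_obs()["q"])
E
```

```text
tcp stop [-0.1215 -0.1921] F stop [ 0.5 -0.5] 5.85
scene 1371 centre [-0.1319 -0.0717] size [142.6 101.9] relyaw 0.001
side 2492 centre [-0.1322 -0.0689] size [142.  101.1] relyaw 0.003
goal [0.431 0.057 0.11 ] shift [ 0.2908 -0.2522 -0.0023] turn -0.5
goal [0.431 0.057 0.11 ] shift [ 0.2908 -0.2522 -0.0023] turn 0.5
goal [0.431 0.057 0.   ] shift [ 0.2907 -0.2522  0.2727] turn -0.5
goal [0.431 0.057 0.   ] shift [ 0.2907 -0.2522  0.2727] turn 0.5
[-3.61427057e-01  2.11939672e-01  1.83983789e+00  4.98021620e-04
  1.08978061e+00 -2.48033392e-01]
```

>>> play_rows --plan '[[70,[0.1,-0.1,0],0.05],[70,[0.2,-0.2,0],0.1],[70,[0.29,-0.23,0],0.15],[70,[0.29,-0.23,0],0.5],[70,[0.29,-0.23,0],0.5],[70,[0.29,-0.23,0],0.5],[70,[0.29,-0.23,0],0.5],[70,[0.29,-0.23,0],0.5],[70,[0.29,-0.23,0],0.5],[70,[0.29,-0.23,0],0.5]]'

```text
time_s: 6.95
eef_pos: [0.4379, 0.0565, 0.1073]
eef_rot: [-0.0, 1.0, -0.015, -0.002]
wrist_force: [-0.1, -0.0, 0.7]
opening: 0.814
grasp_force: 0.0
```

>>> play_rows --plan '[[70,[0,0,0],0],[70,[0,0,0],0]]'

```text
time_s: 7.15
eef_pos: [0.4385, 0.0564, 0.1081]
eef_rot: [-0.0, 1.0, -0.01, -0.001]
wrist_force: [-0.1, 0.4, -0.5]
opening: 0.823
grasp_force: 0.0
```

```bash
python3 - <<'E'
from fit import *
p=look()
S=np.load("stop.npy")
print(get_obs()["opening"])
for z in (.11,.008): go(S,-.215,-.073,z,np.pi/2);go(S,-.215,-.073,z,-np.pi/2)
save("s2.png",cv2.resize(p["image"][110:290,230:470],None,fx=3,fy=3))
E
```

```text
tcp stop [-0.217  -0.0752] F stop [-0.1  0.4] 7.15
scene 1560 centre [-0.1316 -0.072 ] size [142.5 102.5] relyaw -0.008
side 2311 centre [-0.1325 -0.0685] size [141.9 100.7] relyaw 0.001
0.8190186576120211
goal [0.441 0.058 0.11 ] shift [ 0.0042 -0.005  -0.0035] turn -0.9706
goal [0.441 0.058 0.11 ] shift [ 0.0042 -0.005  -0.0035] turn 0.0294
goal [0.441 0.058 0.008] shift [ 0.0046 -0.0049  0.2515] turn -0.9706
goal [0.441 0.058 0.008] shift [ 0.0046 -0.0049  0.2515] turn 0.0294
```

View pics/s2.png

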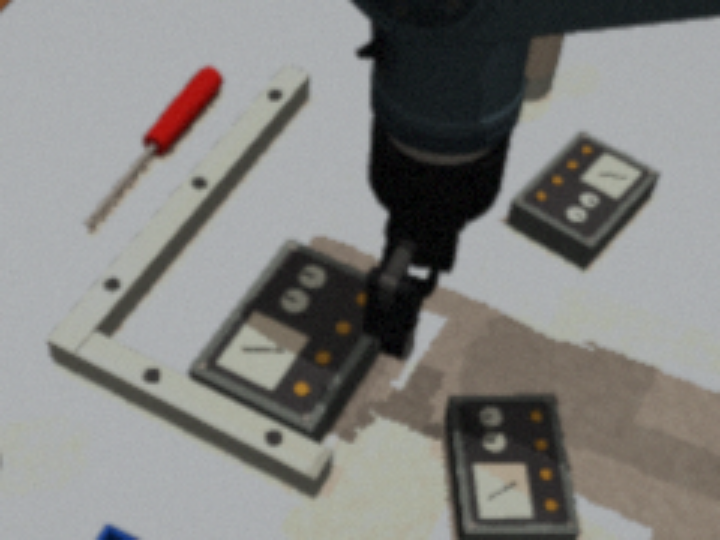

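>>> play_rows --plan '[[70,[0.004,-0.005,0.05],0.029],[70,[0.004,-0.005,0.14],0.029],[70,[0.004,-0.005,0.2],0.029],[70,[0.004,-0.005,0.235],0.029],[70,[0.004,-0.005,0.25],0.029],[70,[0.004,-0.005,0.25],0.029]]'

```text
time_s: 7.85
eef_pos: [0.4405, 0.0583, 0.0086]
eef_rot: [-0.0, 0.998, -0.057, -0.001]
wrist_force: [-0.7, 0.7, -0.2]
opening: 0.822
grasp_force: 0.0
```

```bash
python3 - <<'E'
from fit import *
look()
S=np.load("stop.npy")
go(S,-.118,-.073,.008,-np.pi/2)
E
```

```text
tcp stop [-0.2152 -0.073 ] F stop [-0.8  0.6] 7.85
scene 1567 centre [-0.1315 -0.0713] size [141.1 102.1] relyaw -0.006
side 2266 centre [-0.1323 -0.0691] size [142.7 100.8] relyaw -0.001
goal [0.537 0.047 0.008] shift [ 2.399e-01 -2.000e-04  4.800e-03] turn -0.0003
```

>>> play_rows --plan '[[70,[0.02,0,0],0],[70,[0.035,0,0],0],[70,[0.048,0,0],0],[70,[0.06,0,0],0],[70,[0.072,0,0],0],[70,[0.085,0,0],0],[70,[0.097,0,0],0],[70,[0.11,0,0],0],[70,[0.122,0,0],0],[70,[0.135,0,0],0]]'

```text
time_s: 8.95
eef_pos: [0.4931, 0.0524, 0.0088]
eef_rot: [-0.0, 0.998, -0.057, -0.002]
wrist_force: [-6.1, 0.2, 5.5]
opening: 0.817
grasp_force: 3.3
```

>>> play_rows --plan '[[70,[0.012,0,0],0],[70,[0.025,0,0],0],[70,[0.037,0,0],0],[70,[0.05,0,0],0],[70,[0.062,0,0],0],[70,[0.075,0,0],0],[70,[0.087,0,0],0],[70,[0.097,0,0],0],[70,[0.105,0,0],0],[70,[0.105,0,0],0]]'

```text
time_s: 9.95
eef_pos: [0.5358, 0.0474, 0.0088]
eef_rot: [-0.0, 0.998, -0.058, -0.001]
wrist_force: [-3.0, 1.0, 1.3]
opening: 0.823
grasp_force: 1.6
```

```bash
python3 - <<'E'
from fit import *
look()
E
```

```text
tcp stop [-0.1193 -0.0731] F stop [-3.1  0.7] 9.95
scene 1735 centre [-0.0674 -0.0716] size [141.8 120.9] relyaw -0.003
side 1480 centre [-0.0583 -0.0677] size [138.8 100.5] relyaw 0.002
```

>>> play_rows --plan '[[70,[0.006,0,0],0],[70,[0.01,0,0],0],[70,[0.014,0,0],0],[70,[0.017,0,0],0],[70,[0.017,0,0],0]]'

```text
time_s: 10.55
eef_pos: [0.5435, 0.0464, 0.0092]
eef_rot: [0.0, 0.998, -0.058, 0.0]
wrist_force: [-2.0, 0.1, -2.2]
opening: 0.819
grasp_force: 1.1
```

>>> play_rows --plan '[[70,[0.003,0,0],0],[70,[0.003,0,0],0]]'

```text
time_s: 10.75
eef_pos: [0.5441, 0.0463, 0.0092]
eef_rot: [0.0, 0.998, -0.058, -0.0]
wrist_force: [-5.3, 0.0, 0.3]
opening: 0.817
grasp_force: 2.3
```

>>> play_rows --plan '[[70,[0.003,0,0],0],[70,[0.005,0,0],0],[70,[0.005,0,0],0]]'

```text
time_s: 11.05
eef_pos: [0.544, 0.0463, 0.0092]
eef_rot: [0.0, 0.998, -0.057, -0.003]
wrist_force: [-13.6, -0.9, 9.3]
opening: 0.821
grasp_force: 6.5
```

>>> play_rows --plan '[[70,[0.003,0,0],0],[70,[0.005,0,0],0],[70,[0.005,0,0],0]]'

```text
time_s: 11.35
eef_pos: [0.544, 0.0464, 0.0089]
eef_rot: [-0.0, 0.998, -0.057, -0.005]
wrist_force: [-19.4, 1.5, 14.5]
opening: 0.822
grasp_force: 9.8
```

Seated on the back rail: no further motion and force rising. Back off, rise, turn and go to the right face.

>>> play_rows --plan '[[70,[-0.03,0,0],0],[70,[-0.08,0,0],0],[70,[-0.08,0,-0.1],0],[70,[-0.08,0,-0.2],0],[50,[-0.08,0,-0.28],0],[45,[-0.08,0,-0.28],0]]'

```text
time_s: 11.95
eef_pos: [0.522, 0.0489, 0.1275]
eef_rot: [0.0, 0.998, -0.058, 0.007]
wrist_force: [0.1, -0.7, 0.4]
opening: 0.528
grasp_force: 0.0
```

```bash
python3 - <<'E'
from fit import *
look()
S=np.load("stop.npy")
go(S,-.054,-.18,.12)
E
```

```text
tcp stop [-0.1332 -0.0732] F stop [ 0.1 -0.7] 11.95
scene 1729 centre [-0.0498 -0.0721] size [141.4 101.3] relyaw 0.003
side 2024 centre [-0.05   -0.0688] size [141.1 101. ] relyaw 0.006
goal [ 0.589 -0.066  0.12 ] shift [0.2074 0.2668 0.008 ] turn -0.5006
```

>>> play_rows --plan '[[45,[0.05,0.1,0],-0.05],[45,[0.12,0.18,0],-0.1],[45,[0.2,0.28,0],-0.15],[45,[0.2,0.28,0],-0.5],[45,[0.2,0.28,0],-0.5],[45,[0.2,0.28,0],-0.5],[45,[0.2,0.28,0],-0.5],[45,[0.2,0.28,0],-0.5],[45,[0.2,0.28,0],-0.5],[45,[0.2,0.28,0],-0.5]]'

```text
time_s: 13.05
eef_pos: [0.5825, -0.0708, 0.1193]
eef_rot: [-0.001, 0.769, 0.639, -0.001]
wrist_force: [0.1, 0.2, -0.3]
opening: 0.528
grasp_force: 0.0
```

```bash
python3 - <<'E'
from fit import *
look()
S=np.load("stop.npy")
go(S,-.054,-.175,.009)
E
```

```text
tcp stop [-0.0595 -0.1852] F stop [0.1 0.2] 13.05
scene 1530 centre [-0.0497 -0.0719] size [141.4 100.9] relyaw 0.006
side 2272 centre [-0.05   -0.0692] size [141.4 101.1] relyaw 0.006
goal [ 0.589 -0.061  0.009] shift [0.0262 0.0123 0.2762] turn -0.0239
```

>>> play_rows --plan '[[45,[0.01,0.012,0.05],-0.023],[45,[0.01,0.012,0.14],-0.023],[45,[0.01,0.012,0.21],-0.023],[45,[0.01,0.012,0.255],-0.023],[45,[0.01,0.012,0.275],-0.023],[45,[0.01,0.012,0.275],-0.023],[45,[0.03,0.012,0.275],-0.023],[45,[0.05,0.012,0.275],-0.023],[45,[0.06,0.012,0.275],-0.023],[45,[0.068,0.012,0.275],-0.023]]'

```text
time_s: 14.15
eef_pos: [0.5938, -0.0444, 0.0122]
eef_rot: [0.001, 0.747, 0.665, 0.0]
wrist_force: [-1.0, 0.7, 0.6]
opening: 0.528
grasp_force: 0.0
```

>>> play_rows --plan '[[45,[0.006,0,0],0],[45,[0.012,0,0],0],[45,[0.016,0,0],0],[45,[0.018,0,0],0],[45,[0.018,0,0],0]]'

```text
time_s: 14.65
eef_pos: [0.5939, -0.0387, 0.0114]
eef_rot: [0.0, 0.747, 0.664, -0.0]
wrist_force: [-1.4, -4.0, 1.2]
opening: 0.53
grasp_force: 2.2
```

```bash
python3 - <<'E'
from fit import *
look()
E
```

```text
tcp stop [-0.0519 -0.152 ] F stop [-1.  -4.1] 14.65
scene 1142 centre [-0.0496 -0.0709] size [140.2 101.5] relyaw 0.003
side 2325 centre [-0.0503 -0.0783] size [160.2 101.2] relyaw -0.003
```

>>> play_rows --plan '[[45,[0.004,0,0],0],[45,[0.006,0,0],0],[45,[0.006,0,0],0]]'

```text
time_s: 15.05
eef_pos: [0.594, -0.0384, 0.0114]
eef_rot: [0.001, 0.747, 0.665, -0.001]
wrist_force: [-3.1, -12.5, 0.7]
opening: 0.528
grasp_force: 6.8
```

>>> play_rows --plan '[[45,[0.004,0,0],0],[45,[0.007,0,0],0],[45,[0.007,0,0],0]]'

```text
time_s: 15.35
eef_pos: [0.5941, -0.0383, 0.0115]
eef_rot: [0.002, 0.747, 0.665, -0.003]
wrist_force: [-6.3, -23.8, 0.8]
opening: 0.526
grasp_force: 12.3
```

>>> play_rows --plan '[[70,[-0.03,0,0],0],[70,[-0.08,0,0],0],[70,[-0.08,0,-0.1],0],[70,[-0.08,0,-0.2],0],[70,[-0.08,0,-0.3],0],[70,[-0.08,0,-0.3],0]]'

```text
time_s: 15.95
eef_pos: [0.5951, -0.0653, 0.138]
eef_rot: [0.005, 0.748, 0.664, 0.004]
wrist_force: [1.1, 0.3, -0.1]
opening: 0.824
grasp_force: 0.0
```

```bash
python3 - <<'E'
from fit import *
look(); p=look()
S=np.load("stop.npy")
go(S,-.14,-.073,.12,-np.pi/2)
save("s3.png",cv2.resize(p["image"][110:290,230:470],None,fx=3,fy=3))
E
```

```text
tcp stop [-0.0476 -0.1783] F stop [1.1 0.4] 15.95
scene 1319 centre [-0.0501 -0.0715] size [142.2 101. ] relyaw -0.004
side 2283 centre [-0.0504 -0.0688] size [141.6 101.3] relyaw -0.002
tcp stop [-0.0511 -0.1778] F stop [-0.3 -0.5] 16.05
scene 1336 centre [-0.0501 -0.0719] size [141.5 101.5] relyaw -0.003
side 2268 centre [-0.0507 -0.0684] size [141.6 100.4] relyaw -0.0
goal [0.515 0.05  0.12 ] shift [ 0.2605 -0.2186  0.0255] turn 0.4987
```

View pics/s3.png

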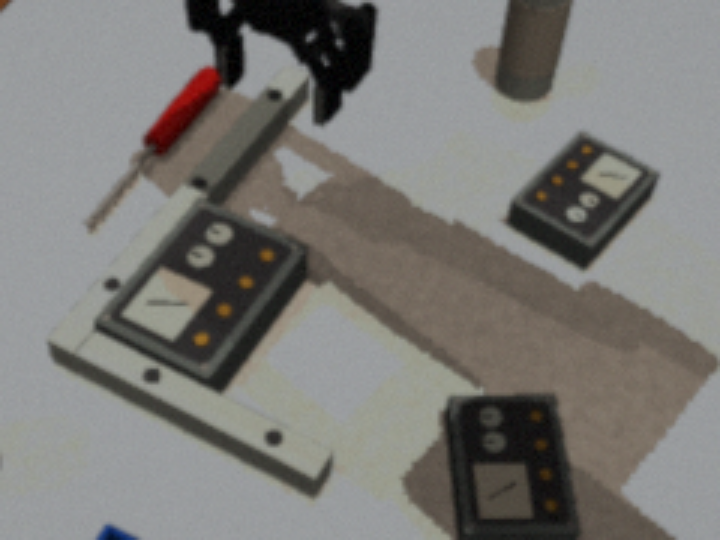

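The case now sits in the corner (left corner at (100,322), back edge along the rail), with the bystanders undisturbed. One last confirming nudge towards the back rail follows, since the yaw changed by a few mrad.

>>> play_rows --plan '[[70,[0.1,-0.1,0],0.05],[70,[0.2,-0.19,0],0.1],[70,[0.26,-0.22,0],0.15],[70,[0.26,-0.22,0],0.499],[70,[0.26,-0.22,0],0.499],[70,[0.26,-0.22,0],0.499],[70,[0.26,-0.22,0],0.499],[70,[0.26,-0.22,0],0.499],[70,[0.26,-0.22,0],0.499],[70,[0.26,-0.22,0],0.499]]'

```text
time_s: 17.15
eef_pos: [0.5142, 0.0494, 0.1292]
eef_rot: [-0.0, 1.0, -0.027, -0.002]
wrist_force: [-0.4, -0.8, 0.1]
opening: 0.816
grasp_force: 0.0
```

```bash
python3 - <<'E'
from fit import *
look()
S=np.load("stop.npy")
go(S,-.14,-.073,.009,-np.pi/2)
E
```

```text
tcp stop [-0.141  -0.0735] F stop [-0.3 -0.9] 17.15
scene 1717 centre [-0.0498 -0.0715] size [141.9 101.3] relyaw -0.002
side 2010 centre [-0.0507 -0.0689] size [141.1 101.4] relyaw -0.012
goal [0.515 0.05  0.009] shift [ 0.0032 -0.001   0.3012] turn 0.0208
```

>>> play_rows --plan '[[70,[0,0,0.1],0.021],[70,[0,0,0.2],0.021],[70,[0,0,0.27],0.021],[70,[0,0,0.3],0.021],[70,[0,0,0.3],0.021],[70,[0.03,0,0.3],0.021],[70,[0.055,0,0.3],0.021],[70,[0.068,0,0.3],0.021],[70,[0.075,0,0.3],0.021],[70,[0.077,0,0.3],0.021]]'

```text
time_s: 18.25
eef_pos: [0.5443, 0.0477, 0.0115]
eef_rot: [0.0, 0.998, -0.056, -0.003]
wrist_force: [-10.8, -0.4, 7.7]
opening: 0.82
grasp_force: 5.3
```

>>> play_rows --plan '[[70,[0.004,0,0],0],[70,[0.006,0,0],0],[70,[0.006,0,0],0]]'

```text
time_s: 18.55
eef_pos: [0.5443, 0.0478, 0.0111]
eef_rot: [-0.0, 0.998, -0.056, -0.005]
wrist_force: [-16.4, 0.3, 12.1]
opening: 0.82
grasp_force: 8.1
```

Firm against the back rail. Withdraw and check.

>>> play_rows --plan '[[70,[-0.02,0,0],0],[70,[-0.08,0,0],0],[70,[-0.1,0,-0.1],0],[70,[-0.1,0,-0.2],0],[70,[-0.1,0,-0.3],0],[70,[-0.1,0,-0.4],0],[70,[-0.1,0,-0.4],0]]'

```text
time_s: 19.25
eef_pos: [0.5135, 0.0514, 0.1786]
eef_rot: [0.0, 0.998, -0.056, 0.007]
wrist_force: [0.5, 0.9, 0.8]
opening: 0.818
grasp_force: 0.0
```

```bash
python3 - <<'E'
from fit import *
look(); p=look()
save("s4.png",cv2.resize(p["image"][110:290,230:470],None,fx=3,fy=3))
E
```

```text
tcp stop [-0.1419 -0.0716] F stop [0.4 0.9] 19.25
scene 1713 centre [-0.0501 -0.0717] size [141.8 102.2] relyaw 0.001
side 2254 centre [-0.0505 -0.0689] size [141.4 101.3] relyaw -0.002
tcp stop [-0.1453 -0.0716] F stop [ 0.8 -0.7] 19.35
scene 1726 centre [-0.0492 -0.0717] size [142.3 102. ] relyaw -0.005
side 2230 centre [-0.0502 -0.0688] size [141.7 101.5] relyaw 0.007
```

View pics/s4.png

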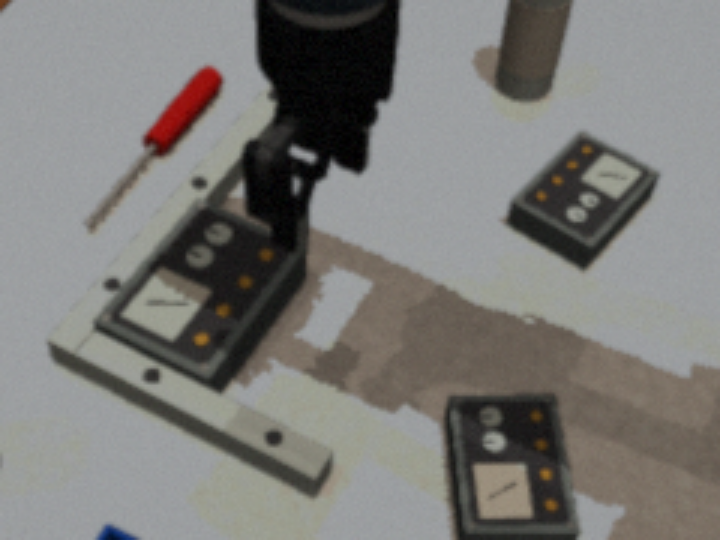

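The case is flush in the corner, its left corner at (100,322), and the arm is clear above it. Handing in.

```bash
python3 -c "from bench import *; print(hand_in())"
```

```text
the job is handed in; nothing more can be done
None
```

I pushed the case home against both rails. The cameras put its centre within about 2 mm of the seated position and square to within about 0.01 rad. The arm is clear of it, I saw no sign that any bystander moved, and the job was handed in at about 19 s.

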